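# Free a project case jammed in the tin chute

## Robot

A 6-joint arm with a two-finger parallel gripper is mounted at the origin on a cart in front of the work surface, level with it; the furniture and walls round the work are solid. World frame = base frame: x ahead of the robot, y to its left, z up, the work surface at z = 0. Lengths are in mm, angles in rad, forces in N, time in s.
With the tool pointing down it reaches from about 350 to 975 mm from the base axis. Payload 17.4 kg.
Tool frame: the origin (TCP) lies on the mounting face of the last link; the fingertips stand 173 mm ahead of it and the grasp point (between the pads) lies r.grip_depth ahead of it (r.grip_depth is the distance from the TCP to the grasp point, in mm); z points along the fingers, y is the direction in which the jaws open and shut (so a half turn about z gives the same grasp; the last joint's range is limited). The gripper opens to 85 mm and grips with 20 to 120 N. Pads are 22 mm wide; open, the fingers measure 114 mm over their backs; the gripper's body (76 mm by 85 mm) begins 54 mm behind the grasp point. The pads swing forward as they close: fully open they stand 13 mm farther back than shut.
Start: joints at [-1.176, 0.116, 1.442, -0, 1.584, -0.038], TCP at [283.097, -612.773, 404.703] pointing down, gripper open.
Joint ranges: [-2.83, 2.83], [-0.83, 2.19], [0.07, 2.5], [-1.14, 4.28], [0.01, 3], [-2.97, 2.97]. Speed limits (rad/s): [1.89, 1.89, 2.22, 3.14, 3.14, 3.14].

## Interface

Orientations are given as a unit quaternion [x, y, z, w].
In Python, from station import r gives the robot as it stands.
- The arm moves only by the shell command python3 -m inch 'ROWS' [FORCE]. ROWS is JSON, a list of rows, each an object with "delta_rot": the turn, a rotation vector about the world's x, y, z in rad, a list of three; "translation": the shift along the world's x, y, z in mm, a list of three; "hand": the finger opening in mm, from 0 to 85.4. In form: [{"delta_rot": [rx, ry, rz], "translation": [x, y, z], "hand": hand}, ...]. A call has 1 to 8 rows; each row shifts and turns the pose as measured when the row begins; what a row does not reach is not made up. A row lasts 1/10 s, in which the tool goes at most 50 mm and 8.59 degrees, less where a joint would pass 70% of its speed; a pose out of reach is approached as far as the arm can. A call is refused whole if a number of a shift passes 50 or a number of a turn 0.15, either way. A call with a gripper value outside its range is refused whole. The fingers move at their own pace and stop on an object; FORCE is the grip in N (left out, the last holds). Time passes only in rows, so rows that do not move let the fingers close. It gives the time, the measured TCP pose, the force and the opening at its end, in the units of the state.
- r.get_state(): the state, without advancing time (a new reading comes with each control period).
- r.capture(name): name is "side" or "top"; returns a dict with "frame" (400x640x3 uint8, red, green, blue), "fx", "fy", "cx", "cy" (pixels), "world_from_camera" (4x4, takes a point from camera to world coordinates). Camera axes: x right, y down, z forward; pixel columns grow to the right and rows downward; lengths in mm; the calibration is good to about 2 mm. A picture is of the moment at which its call begins. There is no depth.
- r.finish_job(): hands the job in, once; it reports no verdict.
Trained networks look in a picture, given as the dict that the camera call returned (one of the last four; its "shot" number tells which), for a name from the list of things; names that differ only in an ending like _2 or _b are one class to them, and where a whole thing is asked for, a point or a joint stands for the part that bears it (a point fixed in the world has none). Each returns a list of dicts, best first, with "conf" (0 to 1); they miss things now and then, are a little off and sometimes report something else, mostly with a low value. They report only what shows in the picture. A call takes as long as a camera call. They do not tell look-alikes from the thing itself.
- r.masks_of(picture, query): "mask" (400x640 bool, what is visible of it) and "point" ([column, row] as shares, 0 to 1, of the picture: columns of its width, rows of its height, amid what is visible of it).
- r.tip_of(picture, query): "point" ([column, row] as shares, 0 to 1, of the picture: columns of its width, rows of its height: a listed point, or the origin of a listed thing).
The state is a dict: "time_s": time; "qpos": joint angles; "joint_vel": joint speeds; "joint_torque": joint torques, N m; "tool_pos": TCP position; "orientation": TCP orientation; "force": force on the tool from outside, world axes, zero at the start; "moment": the same for the moment, N m; "finger_gap": opening from 0.0 (shut) to 1.0 (fully open).
Only numpy, scipy, OpenCV 4.12 (cv2) and the standard library are available. Lean on these libraries where they do the work, as an engineer would, in place of code of your own. Each camera call takes 0.05 s, during which the arm holds its last target.

## Task

The white project case has jammed in the narrow, guarded part of the sloping tin chute, where it can be neither gripped nor lifted. Reach into the gap in the guard below it and push it back up the slope until most of it sticks out into the wide hopper, then take hold of it there, draw it clear of the guard and lift it out. Set it down flat and right way up inside the black tray, let go of it, and leave the other loose things where they stand.

Things in the scene. Friction and masses are not known exactly. Their poses are not given: they have to be found in the camera images.
- chute_ramp: Fixed grey chute, a ramp rising 18 degrees away from the robot. Origin: middle of the lower (outlet) edge of its floor, 30 mm above the work surface. x runs up the slope along the floor, y across, z square to the floor. Walls 30 mm high, 4 mm thick. x = 0 to 85 mm is the throat, 48 mm wide inside, open on top, with a stop 6 mm high at x = 0. It takes a firm push.
- guard_gap (a point): Point at ramp x = 118, y = 0, z = 30 mm, in the gap of the steel guard. From ramp x = 85 to 94 mm slanted shoulders widen the chute from 48 to 66 mm; it is 66 mm wide to x = 135 mm. Two guard strips, 3 mm thick, underside 30 mm above the floor, lie on these walls from x = 95 to 145 mm and leave a gap 42 mm wide in the middle, open towards the throat. Same axes as the ramp.
- guard_bar (a point): Middle of the underside of the guard's cross strip (ramp x = 148.5, z = 30 mm): 13 mm along x (142 to 155 mm), 124 mm across, 3 mm thick. It closes the gap at its upper end; the case passes below it. Same axes as the ramp.
- hopper (a point): Point on the ramp floor in the middle of the hopper (ramp x = 213 mm). The walls flare from 66 mm at ramp x = 135 mm to 144 mm inside at x = 159 mm; from there to the end wall at x = 267 mm the hopper is 144 mm wide and open on top. Same axes as the ramp.
- case_center (a point): Centre of the loose white plastic project case: 54 mm along its x, 58 mm along its y, 25 mm high along its z, about 0.2 kg; lid with four dark screws on top. It starts on the ramp floor against the shoulders (centre near ramp x = 120 mm), a little askew, its x up the slope, under the guard. Friction holds it wherever it is left on the ramp.
- tray_in (a point): Middle of the inner floor (3 mm above the work surface) of the fixed square black tray, 119 x 119 mm inside, rim 16 mm above the work surface. It stands to the left or right of the chute; a blue vice 64 mm high stands on the other side.
- nozzle_tin_center (a point): Bystander: centre of a round grey tin, 43 mm across, 21 mm high, beside the foot of the chute.
- printed_gear_center (a point): Bystander: centre of a small orange printed gear, 42 mm across, 10 mm high, lying beside the chute.
- glue_stick_center (a point): Bystander: centre of a standing glue stick, 27 mm across, 92 mm high.
- super_glue_center (a point): Bystander: centre of a standing small glue bottle, 30 mm across, 92 mm high.
Not all that is in view belongs to the job. What is shaped like the part that bears case_center but orange or pink is not meant.

How it is judged (in metres and radians):
On the way, in this order (a step that is already met when the one before it is completed fails the run):
1. the project case is pushed at least about 25 mm back up the chute, still lying on the ramp (x of case_center in the frame of chute_ramp above 0.146 m and z of case_center in the frame of chute_ramp below 0.025 m), for 0.2 s.
2. the project case is lifted out of the hopper (z of case_center in the frame of chute_ramp above 0.07 m), for 0.1 s.
At the end, for the whole second after the job is handed in: The project case lies flat and right way up (within 0.1 rad) on the tray's floor, its centre 9 to 17 mm above that floor and within 50 mm of the tray's middle in both directions, released and at rest (x of case_center in the frame of tray_in between -0.05 and 0.05 m and y of case_center in the frame of tray_in between -0.05 and 0.05 m and z of case_center in the frame of tray_in between 0.009 and 0.017 m and angle between case_center's own z axis and vertical below 0.1 rad and linear speed of case below 0.02 m/s); the robot touches nothing.
It fails at once if a bystander (tin, gear, glue stick or glue bottle) is moved by more than 30 mm (distance of any of nozzle_tin_center, printed_gear_center, glue_stick_center, super_glue_center from where it was at the start of the episode above 0.03 m).
It also fails if it takes over 53 s, if anything falls off the work surface, if the arm or the gripper's body presses on something with over 40 N, if the wrist force passes 120 N, or if a joint passes its speed limit or range.

## Working session

There is one attempt and no reset: what is moved stays moved. The work goes in short steps, Python scripts to look and compute and a shell command to move; the robot and the scene stay as the last step left them, time stands still between calls to the robot, and variables do not carry over. Pictures are saved under pics/ and viewed, and the job is handed in when it is done.

```bash
ls; mkdir -p pics
cat > h.py <<'E'
import numpy as np, cv2
from station import r
def save(c,name,box=None,scale=1):
    f=c["frame"][:,:,::-1].copy()
    if box: x0,y0,x1,y1=box; f=f[y0:y1,x0:x1]
    if scale!=1: f=cv2.resize(f,None,fx=scale,fy=scale,interpolation=cv2.INTER_CUBIC)
    cv2.imwrite("pics/"+name,f)
def ray(c,u,v):
    T=np.array(c["world_from_camera"]); d=np.array([(u-c["cx"])/c["fx"],(v-c["cy"])/c["fy"],1.])
    return T[:3,3],T[:3,:3]@d
def atz(c,u,v,z):
    o,d=ray(c,u,v); return o+d*(z-o[2])/d[2]
def proj(c,p):
    T=np.array(c["world_from_camera"]); q=T[:3,:3].T@(np.array(p)-T[:3,3]); return np.array([c["fx"]*q[0]/q[2]+c["cx"],c["fy"]*q[1]/q[2]+c["cy"]])
def tri(c1,p1,c2,p2):
    o1,d1=ray(c1,*p1);o2,d2=ray(c2,*p2)
    A=np.stack([d1,-d2],1);s=np.linalg.lstsq(A,o2-o1,rcond=None)[0]
    a=o1+d1*s[0];b=o2+d2*s[1];return (a+b)/2,np.linalg.norm(a-b)
E
python3 - <<'E'
from h import *
np.set_printoptions(precision=3,suppress=True)
a=r.capture("top");b=r.capture("side")
save(a,"t0.png");save(b,"s0.png")
print(a["world_from_camera"],a["fx"]);print(b["world_from_camera"],b["fx"])
for q in ["chute_ramp","guard_gap","guard_bar","hopper","case_center","tray_in","nozzle_tin_center","printed_gear_center","glue_stick_center","super_glue_center"]:
    o=[]
    for c in (a,b):
        t=r.tip_of(c,q); o.append([(np.array(x["point"])*[640,400],round(x["conf"],2)) for x in t[:3]])
    print(q,o)
    if o[0] and o[1]: print("   ",tri(a,o[0][0][0],b,o[1][0][0]))
print(r.grip_depth,r.get_state())
E
```

```text
pics
[[  0.022  -0.987   0.159 410.344]
 [ -1.     -0.019   0.024 -35.25 ]
 [ -0.021  -0.159  -0.987 933.455]
 [  0.      0.      0.      1.   ]] 367.6143422365784
[[   0.998    0.052   -0.033  576.183]
 [   0.059   -0.661    0.748 -971.015]
 [   0.017   -0.748   -0.663  916.891]
 [   0.       0.       0.       1.   ]] 504.4326502821763
chute_ramp [[(array([345.472, 248.88 ]), 0.71)], [(array([274.88, 220.12]), 0.8), (array([360.512, 205.   ]), 0.45)]]
    (array([430.548, -70.049,  41.739]), np.float64(8.957345811409802))
guard_gap [[(array([342.016, 201.6  ]), 0.73)], [(array([320.512, 202.4  ]), 0.96)]]
    (array([539.694, -58.007,  97.805]), np.float64(2.5818863238777214))
guard_bar [[(array([343.68, 189.6 ]), 0.9)], [(array([333.184, 201.   ]), 0.96), (array([362.624, 204.48 ]), 0.57)]]
    (array([568.296, -60.835, 106.372]), np.float64(1.6149669526630703))
hopper [[(array([340.8, 158.2]), 0.69)], [(array([361.408, 205.52 ]), 0.71)]]
    (array([641.714, -54.195,  92.276]), np.float64(7.1902061596248625))
case_center [[(array([281.408, 197.68 ]), 0.95), (array([341.696, 202.8 
[... 998 characters left out ...]
_center [[(array([348.416, 191.12 ]), 0.73), (array([467.2 , 189.12]), 0.67)], [(array([330.368, 317.48 ]), 0.55), (array([338.368, 280.68 ]), 0.22)]]
    (array([ 607.858,  -97.109, -299.638]), np.float64(64.33168291270225))
154.70000000000002 {'time_s': 1.1, 'qpos': array([-1.176,  0.116,  1.442, -0.   ,  1.584, -0.038]), 'joint_vel': array([-0.   , -0.002, -0.001, -0.   ,  0.001, -0.001]), 'joint_torque': array([  0.008, -73.173, -63.264,   0.   ,   0.001,  -0.   ]), 'tool_pos': array([ 283.098, -612.768,  404.689]), 'orientation': array([ 0.977,  0.215, -0.   , -0.   ]), 'force': array([-0.606, -0.275, -1.423]), 'moment': array([-0.02 , -0.013, -0.015]), 'finger_gap': 0.9974245785096443}
```

View pics/t0.png

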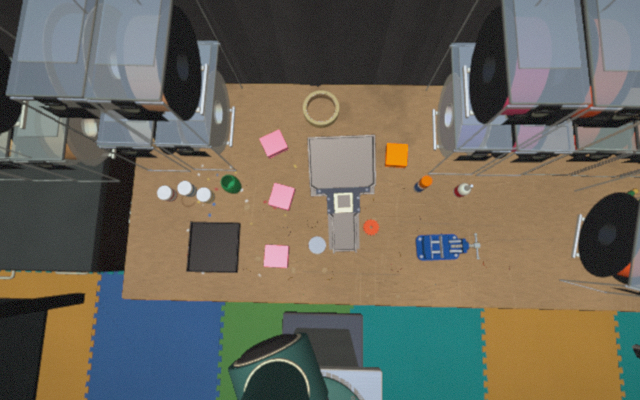

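View pics/s0.png

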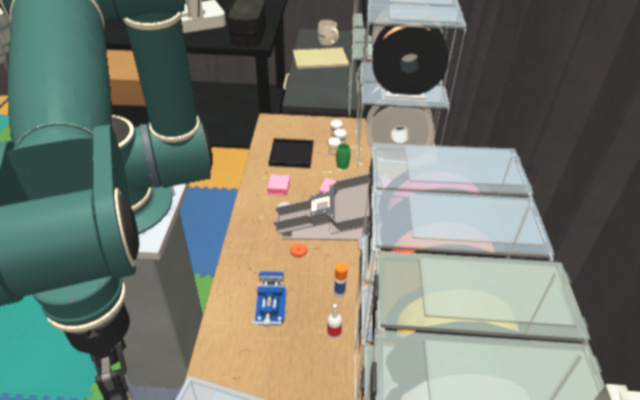

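Run:
```python
import cv2
a=cv2.imread("pics/t0.png")[120:270,250:420];b=cv2.imread("pics/s0.png")[140:270,250:430]
cv2.imwrite("pics/t0c.png",cv2.resize(a,None,fx=4,fy=4,interpolation=2))
cv2.imwrite("pics/s0c.png",cv2.resize(b,None,fx=4,fy=4,interpolation=2))
```

```text
(no output)
```

View pics/t0c.png

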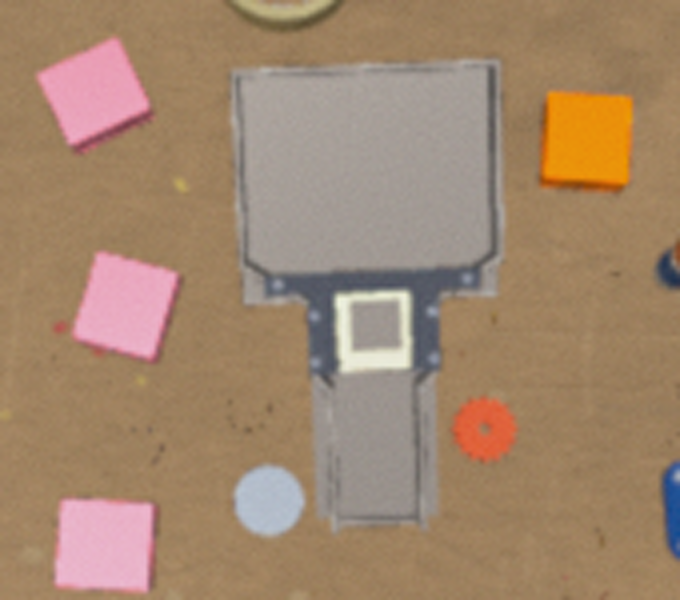

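View pics/s0c.png

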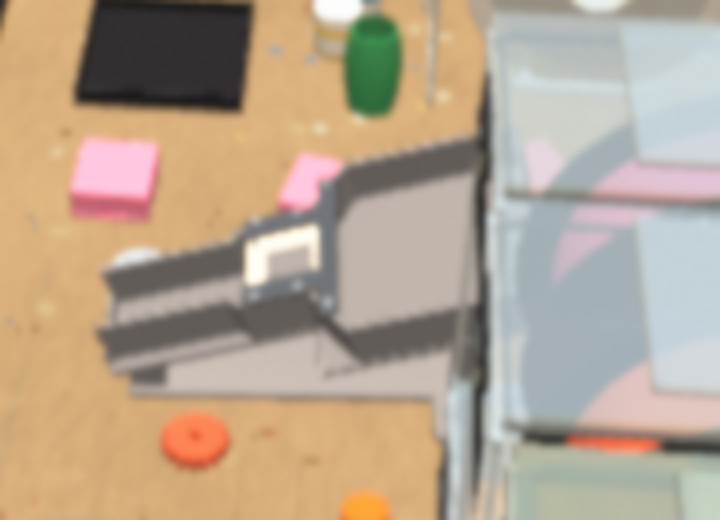

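```bash
cat > fit.py <<'E'
from h import *
from scipy.optimize import least_squares
from scipy.spatial.transform import Rotation as R
np.set_printoptions(precision=2,suppress=True)
def M(x0,y0,psi):
    return np.array([x0,y0,30.]), R.from_euler("ZY",[psi,-np.radians(18)]).as_matrix()
def w(p,q):
    t,A=M(*q); return t+A@np.array(p,float)
E
python3 - <<'E'
from fit import *
a=r.capture("top");b=r.capture("side")
T=lambda u,v:(250+u/4,120+v/4)
S=lambda u,v:(250+u/4,140+v/4)
obs=[(a,(271,76,30),T(232,71)),(a,(271,-76,30),T(500,61)),(a,(155,62,33),T(264,275)),(a,(155,-62,33),T(481,267)),
(a,(-2,28,30),T(317,518)),(a,(-2,-28,30),T(437,514)),(a,(95,33,33),T(309,371)),(a,(95,-33,33),T(439,368)),
(b,(95,21,33),S(245,285)),(b,(95,-35,33),S(255,303)),(b,(155,62,33),S(330,180)),(b,(155,-62,33),S(335,308)),(b,(0,28,30),S(103,272)),(b,(0,-28,30),S(97,330))]
def f(q): return np.concatenate([proj(c,w(p,q[:3]))-np.array(o)-(q[3:5] if c is a else q[5:7]) for c,p,o in obs]+[q[3:]*.5])
s=least_squares(f,[430,-60,0,0,0,0,0],loss="soft_l1")
print(s.x,np.degrees(s.x[2]));print(f(s.x)[:-4].reshape(-1,2))
q=s.x[:3]
for n,p in dict(gap=(118,0,30),bar=(148.5,0,30),hop=(213,0,0),case=(120,0,12.5)).items(): print(n,w(p,q),proj(a,w(p,q)),proj(b,w(p,q)))
for c,box,n,sc in ((a,(290,120,400,270),"t1.png",5),(b,(260,160,400,260),"s1.png",6)):
    x0,y0,x1,y1=box
    f_=cv2.resize(c["frame"][y0:y1,x0:x1,::-1],None,fx=sc if n[0]=='s' else 4,fy=sc if n[0]=='s' else 4,interpolation=2); k=6 if n[0]=='s' else 4
    def poly(P,col):
        pts=np.array([(proj(c,w(p,q))-[x0,y0]+.5)*k for p in P]).astype(int); cv2.polylines(f_,[pts],True,col,1)
    poly([(271,76,30),(271,-76,30),(155,-76,30),(155,76,30)],(0,0,255))
    poly([(155,62,33),(155,-62,33),(142,-62,33),(142,62,33)],(0,255,0))
    poly([(0,24,0),(85,24,0),(85,-24,0),(0,-24,0)],(255,0,0))
    poly([(95,21,33),(142,21,33),(142,-21,33),(95,-21,33)],(0,255,255))
    poly([(93,29,25),(147,29,25),(147,-29,25),(93,-29,25)],(255,0,255))
    cv2.imwrite("pics/"+n,f_)
E
```

```text
[435.65 -66.78   0.06  -0.18   0.15   0.11  -1.05] 3.2648109673642676
[[ -0.48  -0.95]
 [  0.34  -1.17]
 [ -0.08  -0.74]
 [  0.02  -0.81]
 [  3.96   3.93]
 [ -2.26   4.09]
 [  2.33   0.58]
 [ -1.56   0.27]
 [ -0.2  -10.82]
 [ -3.04   0.26]
 [  1.61  -0.63]
 [  1.4    1.52]
 [ -0.23  -0.35]
 [ -0.28   0.64]]
gap [538.43 -60.92  95.  ] [343.32 202.91] [320.43 203.94]
bar [567.39 -59.27 104.42] [342.91 189.78] [332.48 201.22]
hop [637.89 -55.24  95.82] [341.49 160.9 ] [361.37 204.27]
case [545.73 -60.5   78.97] [342.97 200.86] [323.29 208.83]
```

```bash
python3 -c "
import cv2
for n in('t1','s1'): print(cv2.imread(f'pics/{n}.png').shape)"
```

```text
(600, 440, 3)
(600, 840, 3)
```

View pics/t1.png

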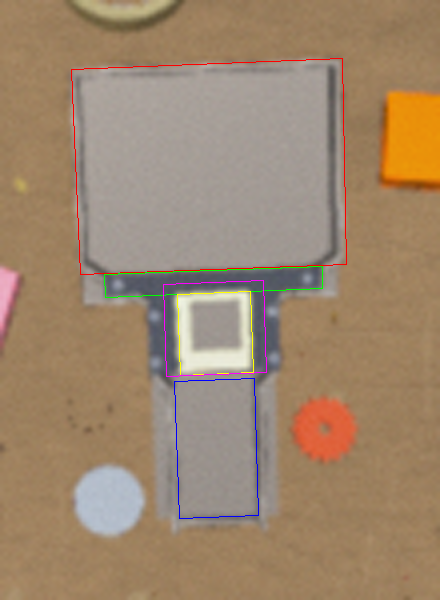

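View pics/s1.png

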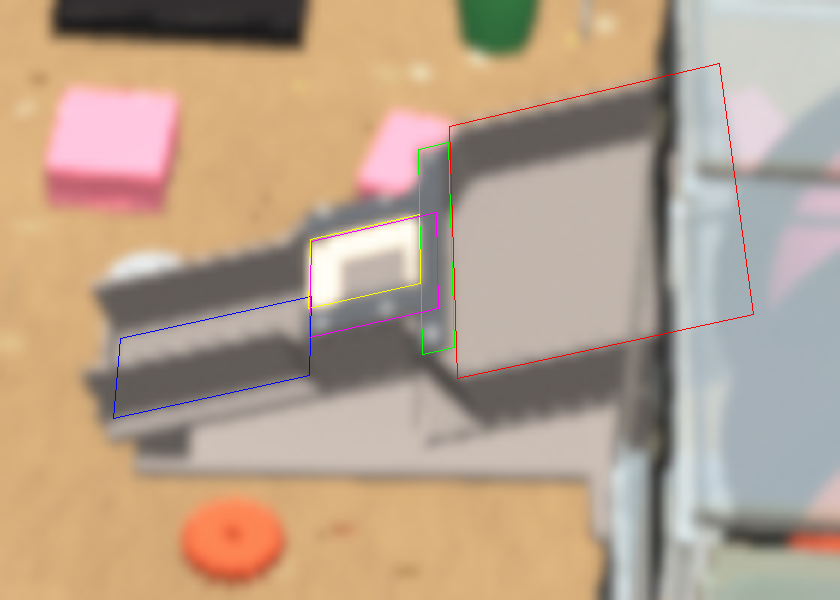

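Candidates for the case, in the top picture: white block at (343,203), in the chute under the guard; pink blocks at (273,144), (281,197) and (276,257); orange block at (397,155). By the description, the white one is the case. The crop confirms it: a white-framed lid in the guard gap. The model overlay fits the chute (origin about (436,-67), yaw 3.3°). The tray is at the left (213,247), with the vice at the right (445,247). I move over to the chute first.

```bash
python3 -m inch '[{"delta_rot":[0,0,-0.047],"translation":[10,48,0],"hand":0},{"delta_rot":[0,0,-0.047],"translation":[10,48,0],"hand":0},{"delta_rot":[0,0,-0.047],"translation":[10,48,0],"hand":0},{"delta_rot":[0,0,-0.047],"translation":[10,48,0],"hand":0},{"delta_rot":[0,0,-0.047],"translation":[10,48,0],"hand":0},{"delta_rot":[0,0,-0.047],"translation":[10,48,0],"hand":0},{"delta_rot":[0,0,-0.047],"translation":[10,48,0],"hand":0},{"delta_rot":[0,0,-0.047],"translation":[10,48,0],"hand":0}]'
cat >> fit.py <<'E'
Q=[435.65,-66.78,0.057]
def tip(q=Q):
    """tool state in ramp frame + goal rot error"""
    s=r.get_state(); t,A=M(*q); Rt=R.from_quat(s["orientation"]).as_matrix()
    Rg=A@np.diag([1,-1,-1.])
    p=np.array(s["tool_pos"]); tp=p+Rt[:,2]*173
    print("t",s["time_s"],"tcp",p,"F",s["force"],"gap",s["finger_gap"]*85)
    print("tip ramp",A.T@(tp-t),"rotneeded world",np.round(R.from_matrix(Rg@Rt.T).as_rotvec(),3),"q",s["qpos"])
    return s,t,A,tp
def goal(p,q=Q):
    """shift for TCP so that with goal orientation tip is at ramp p"""
    s=r.get_state(); t,A=M(*q); print("to",p,"shift",t+A@(np.array(p)+[0,0,173.])-np.array(s["tool_pos"]))
E
python3 -c "
from fit import *
tip();goal((74,0,106));goal((74,0,6))"
```

```text
time_s: 2.0
tool_pos: [360.6, -223.4, 401.5]
orientation: [1.0, 0.018, 0.0, -0.001]
force: [1.3, -0.6, -0.1]
finger_gap: -0.002
t 2.0 tcp [ 360.65 -223.38  401.48] F [ 1.33 -0.62 -0.08] gap -0.1535281331035498
tip ramp [ -18.2  -151.67  214.61] rotneeded world [ 0.01 -0.31  0.02] q [-0.62 -0.45  1.95  0.    1.65  0.92]
to (74, 0, 106) shift [ 59.19 155.7  -83.27]
to (74, 0, 6) shift [  90.04  157.46 -178.37]
```

```bash
python3 -m inch '[{"delta_rot":[0,-0.05,0.003],"translation":[10,30,-5],"hand":0},{"delta_rot":[0,-0.06,0.003],"translation":[12,32,-12],"hand":0},{"delta_rot":[0.003,-0.06,0.003],"translation":[12,32,-20],"hand":0},{"delta_rot":[0.003,-0.06,0.003],"translation":[12,32,-22],"hand":0},{"delta_rot":[0.003,-0.06,0.003],"translation":[12,30,-22],"hand":0},{"delta_rot":[0,-0.02,0],"translation":[2,2,-2],"hand":0},{"delta_rot":[0,0,0],"translation":[0,0,0],"hand":0}]'
python3 - <<'E'
from fit import *
tip();goal((74,0,106));goal((74,0,6))
c=r.capture("top");save(c,"t2.png",(220,90,480,290),3)
c=r.capture("side");save(c,"s2.png",(150,100,450,300),2.6)
E
```

```text
time_s: 2.7
tool_pos: [420.8, -53.5, 318.4]
orientation: [0.986, 0.027, 0.164, -0.003]
force: [-0.4, -0.6, 0.1]
finger_gap: 0.0
t 2.7 tcp [420.82 -53.46 318.43] F [-0.37 -0.63  0.14] gap 0.01543326880696932
tip ramp [ 78.54  13.6  105.67] rotneeded world [0.   0.02 0.  ] q [-0.21 -0.52  2.14  0.09  1.21  1.29]
to (74, 0, 106) shift [ -0.98 -14.22  -0.22]
to (74, 0, 6) shift [ 29.87 -12.46 -95.32]
```

View pics/t2.png

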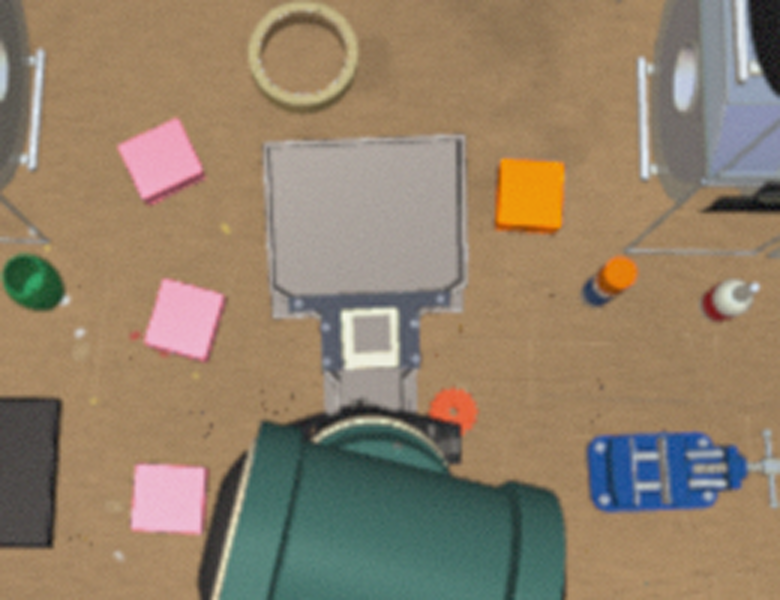

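View pics/s2.png

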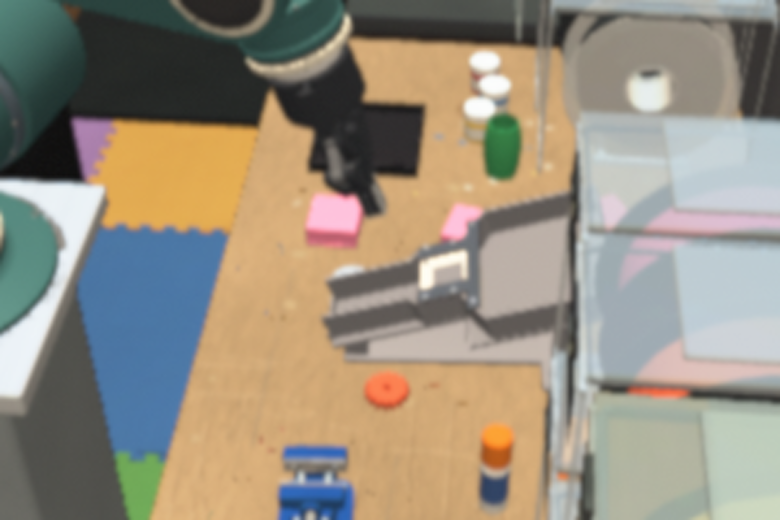

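The top view shows the white case still in the gap; the hand hangs over the throat, with its tips at about (294,180) in the full side picture. Next I correct y and start the descent.

```bash
python3 -m inch '[{"delta_rot":[0,0.01,0],"translation":[-1,-14,0],"hand":0},{"delta_rot":[0,0.01,0],"translation":[3,0,-10],"hand":0},{"delta_rot":[0,0,0],"translation":[8,0,-24],"hand":0},{"delta_rot":[0,0,0],"translation":[5,0,-15],"hand":0},{"delta_rot":[0,0,0],"translation":[0,0,0],"hand":0}]'
python3 - <<'E'
from fit import *
s,t,A,tp=tip();goal((74,0,36));goal((74,0,6))
c=r.capture("side");print(proj(c,tp)-[220,140]);save(c,"s3.png",(220,140,380,260),5)
E
```

```text
time_s: 3.3
tool_pos: [436.2, -72.6, 271.1]
orientation: [0.988, 0.022, 0.154, -0.002]
force: [0.3, 0.7, -0.2]
finger_gap: -0.005
t 3.3 tcp [436.21 -72.58 271.14] F [ 0.29  0.65 -0.16] gap -0.4219266561648439
tip ramp [73.97 -7.   56.27] rotneeded world [ 0.   -0.    0.01] q [-0.24 -0.44  2.16  0.09  1.13  1.25]
to (74, 0, 36) shift [  5.22   6.13 -19.5 ]
to (74, 0, 6) shift [ 14.48   6.66 -48.03]
[79.73 62.08]
```

View pics/s3.png

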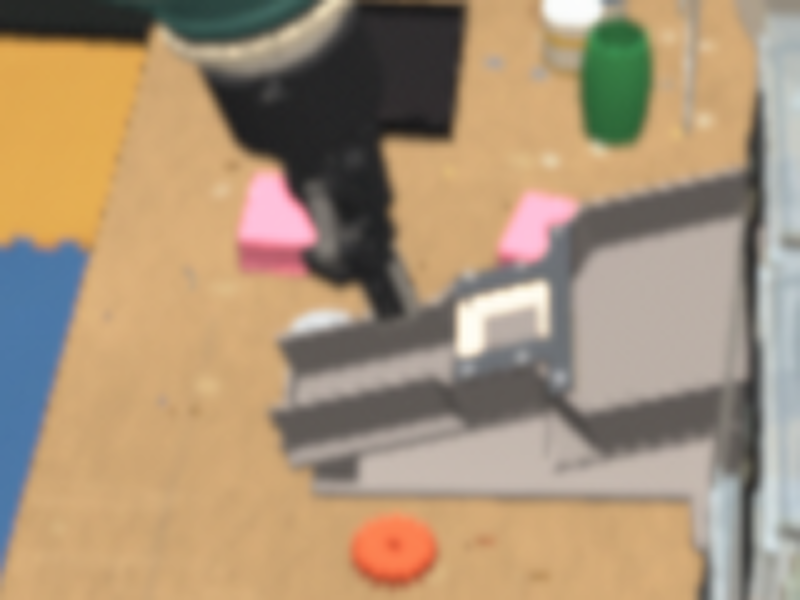

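The tips show at crop (397,314) and the prediction was (399,310), so the calibration agrees. Next I centre y and go down into the throat.

```bash
python3 -m inch '[{"delta_rot":[0,0,0],"translation":[0,6,0],"hand":0},{"delta_rot":[0,0,0],"translation":[4,1,-14],"hand":0},{"delta_rot":[0,0,0],"translation":[4,0,-14],"hand":0},{"delta_rot":[0,0,0],"translation":[3,0,-8],"hand":0},{"delta_rot":[0,0,0],"translation":[0,0,0],"hand":0}]'
python3 -c "
from fit import *
s,t,A,tp=tip();goal((74,0,6));goal((74,0,7))"
```

```text
time_s: 3.85
tool_pos: [448.0, -65.0, 236.5]
orientation: [0.987, 0.022, 0.157, -0.001]
force: [0.2, 0.4, 0.2]
finger_gap: 0.001
t 3.85 tcp [447.98 -65.02 236.49] F [0.19 0.38 0.18] gap 0.06128541314983954
tip ramp [75.63 -0.41 19.56] rotneeded world [0.01 0.   0.01] q [-0.22 -0.38  2.17  0.09  1.04  1.27]
to (74, 0, 6) shift [  2.71  -0.91 -13.38]
to (74, 0, 7) shift [  2.4   -0.92 -12.43]
```

```bash
python3 -m inch '[{"delta_rot":[0,0,0],"translation":[2,0,-8],"hand":0},{"delta_rot":[0,0,0],"translation":[1,0,-4],"hand":0},{"delta_rot":[0,0,0],"translation":[0,0,0],"hand":0},{"delta_rot":[0,0,0],"translation":[7.6,0.4,2.5],"hand":0},{"delta_rot":[0,0,0],"translation":[3,0.2,1],"hand":0},{"delta_rot":[0,0,0],"translation":[0,0,0],"hand":0}]'
python3 -c "
from fit import *
s,t,A,tp=tip();goal((100,0,8))"
```

```text
time_s: 4.45
tool_pos: [462.9, -64.3, 228.2]
orientation: [0.987, 0.022, 0.157, -0.001]
force: [-0.9, 0.1, -0.0]
finger_gap: 0.002
t 4.45 tcp [462.86 -64.32 228.25] F [-0.95  0.13 -0.02] gap 0.1809896745140706
tip ramp [87.35 -0.6   7.11] rotneeded world [0.01 0.   0.01] q [-0.21 -0.33  2.15  0.09  1.01  1.28]
to (100, 0, 8) shift [11.9  -0.23  4.8 ]
```

```bash
python3 -m inch '[{"delta_rot":[0,0,0],"translation":[5,0.3,1.7],"hand":0},{"delta_rot":[0,0,0],"translation":[5,0.3,1.6],"hand":0},{"delta_rot":[0,0,0],"translation":[5,0.3,1.6],"hand":0},{"delta_rot":[0,0,0],"translation":[0,0,0],"hand":0}]'
python3 - <<'E'
from fit import *
s,t,A,tp=tip();goal((115,0,8))
c=r.capture("side");save(c,"s4.png",(250,160,380,260),6)
c=r.capture("top");save(c,"t4.png",(290,120,420,250),4)
E
```

```text
time_s: 4.85
tool_pos: [479.4, -63.4, 233.9]
orientation: [0.987, 0.022, 0.157, -0.001]
force: [-0.6, -0.0, 0.5]
finger_gap: 0.001
t 4.85 tcp [479.36 -63.38 233.93] F [-0.61 -0.03  0.45] gap 0.09905194548584915
tip ramp [104.87  -0.63   7.41] rotneeded world [0.01 0.   0.01] q [-0.2  -0.29  2.12  0.08  1.01  1.29]
to (115, 0, 8) shift [ 9.64 -0.35  3.75]
```

View pics/s4.png

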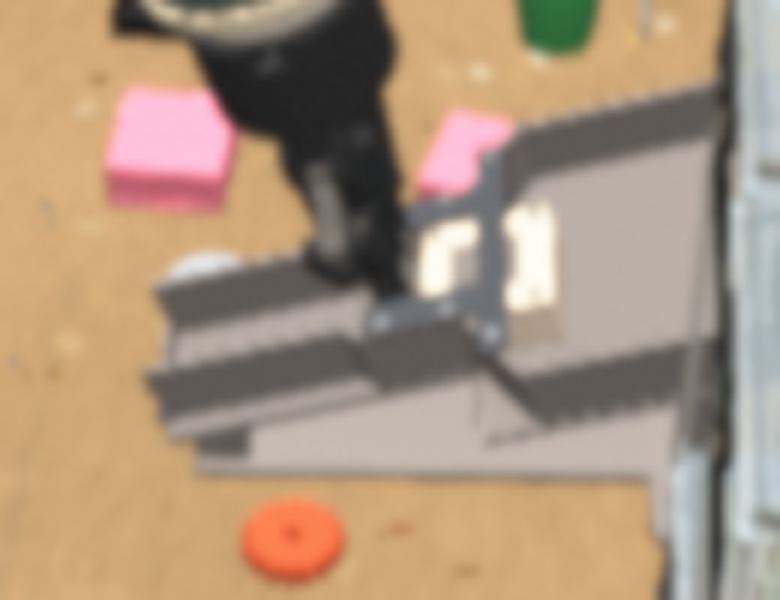

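View pics/t4.png

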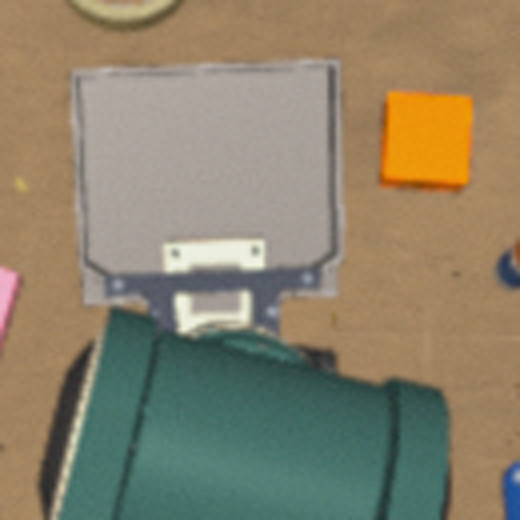

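The case has slid up and its upper edge, with two screws, sticks out past the guard bar (top crop (163-266, 240-270)). It is nearly square. I push on.

```bash
python3 -m inch '[{"delta_rot":[0,0,0],"translation":[6,0.4,2],"hand":0},{"delta_rot":[0,0,0],"translation":[6,0.6,2],"hand":0},{"delta_rot":[0,0,0],"translation":[4,0.4,1.4],"hand":0},{"delta_rot":[0,0,0],"translation":[0,0,0],"hand":0}]'
python3 -c "
from fit import *
s,t,A,tp=tip();goal((129,0,8))"
```

```text
time_s: 5.35
tool_pos: [496.1, -61.9, 239.5]
orientation: [0.987, 0.022, 0.157, -0.001]
force: [0.5, -0.1, -0.6]
finger_gap: -0.0
t 5.35 tcp [496.1  -61.87 239.46] F [ 0.53 -0.07 -0.6 ] gap -0.026268859070585487
tip ramp [122.48  -0.07   7.48] rotneeded world [0.01 0.   0.01] q [-0.19 -0.26  2.08  0.08  1.02  1.3 ]
to (129, 0, 8) shift [ 6.2  -1.1   2.54]
```

```bash
python3 -m inch '[{"delta_rot":[0,0,0],"translation":[3,0,1],"hand":0},{"delta_rot":[0,0,0],"translation":[2.6,0,0.9],"hand":0},{"delta_rot":[0,0,0],"translation":[0,0,0],"hand":0}]'
python3 - <<'E'
from fit import *
s,t,A,tp=tip();goal((129,0,8))
c=r.capture("side");save(c,"s5.png",(250,160,380,260),6)
c=r.capture("top");save(c,"t5.png",(290,120,420,250),4)
E
```

```text
time_s: 5.65
tool_pos: [502.2, -61.8, 241.4]
orientation: [0.987, 0.022, 0.157, -0.001]
force: [-1.1, -0.0, 0.9]
finger_gap: -0.001
t 5.65 tcp [502.17 -61.83 241.37] F [-1.1  -0.01  0.94] gap -0.056847540286908034
tip ramp [128.75  -0.35   7.43] rotneeded world [0.01 0.   0.01] q [-0.19 -0.24  2.06  0.08  1.02  1.31]
to (129, 0, 8) shift [ 0.13 -1.14  0.63]
```

View pics/s5.png

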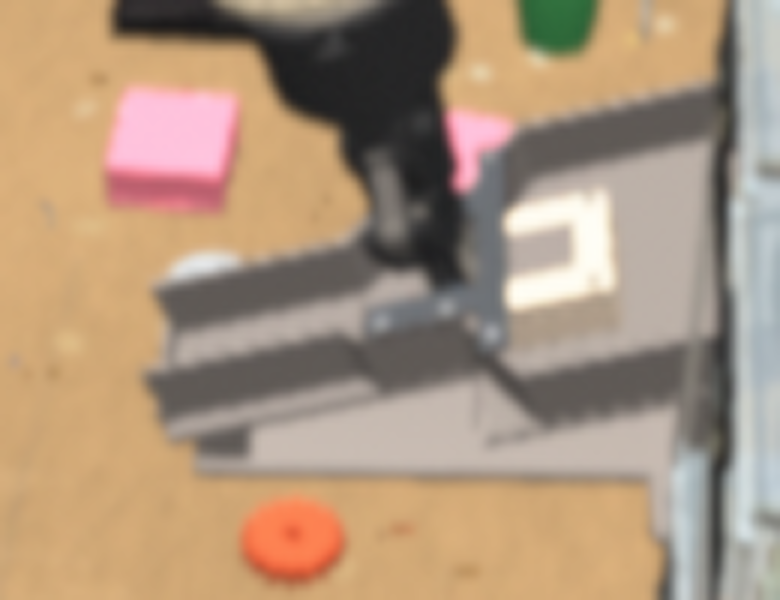

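View pics/t5.png

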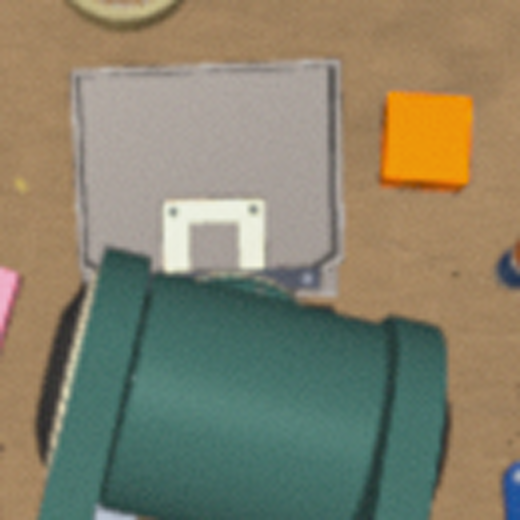

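```bash
python3 - <<'E'
from fit import *
c=r.capture("top")
t,A=M(*Q)
for u,v in ((330.75,169.75),(356.5,169.5)):
    o,d=ray(c,u,v); n=A[:,2]; p0=t+25*n
    p=o+d*(n@(p0-o))/(n@d); print(A.T@(p-t))
c=r.capture("side")
for u,v in ((250+610/6,160+190/6),(250+617/6,160+297/6)):
    o,d=ray(c,u,v); n=A[:,2]; p0=t+25*n
    p=o+d*(n@(p0-o))/(n@d); print(A.T@(p-t))
goal((129,0,70));goal((177,0,70));goal((177,0,3))
E
python3 -m inch '[{"delta_rot":[0,0,0],"translation":[-5,0,15],"hand":0},{"delta_rot":[0,0,0],"translation":[-8,0,24],"hand":0},{"delta_rot":[0,0,0],"translation":[-6,0,18],"hand":0},{"delta_rot":[0,0,0],"translation":[0,0,0],"hand":0}]'
python3 -c "
from fit import *
tip();goal((177,0,70));goal((177,0,3))"
```

```text
[195.07  26.13  25.  ]
[193.36 -32.69  25.  ]
[196.29  24.84  25.  ]
[196.11 -39.38  25.  ]
to (129, 0, 70) shift [-18.71  -2.23  59.63]
to (177, 0, 70) shift [26.87  0.38 74.46]
to (177, 0, 3) shift [47.54  1.56 10.74]
time_s: 6.25
tool_pos: [481.8, -61.8, 299.6]
orientation: [0.987, 0.022, 0.156, -0.001]
force: [1.2, -0.1, 0.4]
finger_gap: -0.006
t 6.25 tcp [481.85 -61.78 299.63] F [ 1.24 -0.09  0.44] gap -0.4802228436017891
tip ramp [127.37   0.88  69.1 ] rotneeded world [ 0.01 -0.    0.01] q [-0.2  -0.34  2.04  0.08  1.14  1.31]
to (177, 0, 70) shift [46.9   0.32 16.17]
to (177, 0, 3) shift [ 67.57   1.5  -47.55]
```

```bash
python3 -m inch '[{"delta_rot":[0,0,0],"translation":[20,-1,7],"hand":85},{"delta_rot":[0,0,0],"translation":[18,-1,6],"hand":85},{"delta_rot":[0,0,0],"translation":[7,-1,2],"hand":85},{"delta_rot":[0,0,0],"translation":[0,0,0],"hand":85},{"delta_rot":[0,0,0],"translation":[0,0,0],"hand":85}]'
python3 - <<'E'
from fit import *
tip();goal((177,-3,3))
c=r.capture("side");save(c,"s6.png",(250,140,380,240),6)
c=r.capture("top");save(c,"t6.png",(290,120,420,250),4)
E
```

```text
time_s: 6.75
tool_pos: [527.7, -64.9, 311.8]
orientation: [0.988, 0.022, 0.156, -0.001]
force: [-0.9, 0.3, 0.5]
finger_gap: 0.847
t 6.75 tcp [527.71 -64.85 311.84] F [-0.9   0.31  0.54] gap 71.98857808826058
tip ramp [174.3   -4.75  66.61] rotneeded world [ 0.   -0.    0.01] q [-0.18 -0.24  1.94  0.07  1.13  1.32]
to (177, -3, 3) shift [ 21.88   1.57 -59.75]
```

View pics/s6.png

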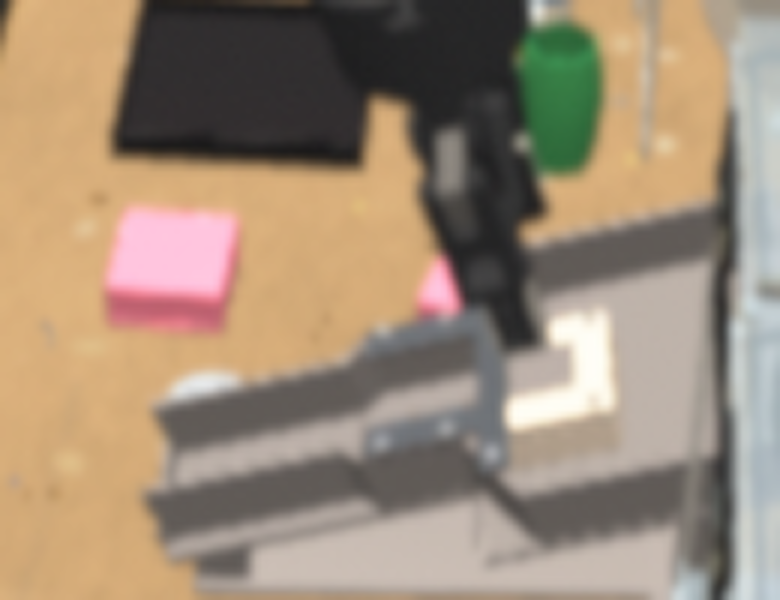

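View pics/t6.png

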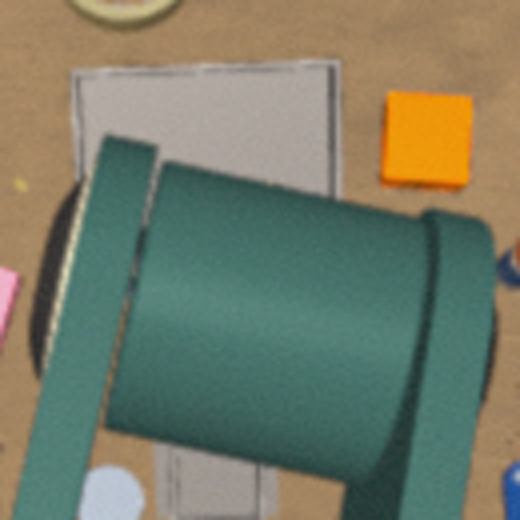

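The case lies in the hopper, with its lid showing at side crop (505-615, 305-450); the open fingers are above it. Down.

```bash
python3 -m inch '[{"delta_rot":[0,0,0],"translation":[4,0.8,-10],"hand":85},{"delta_rot":[0,0,0],"translation":[7,0.8,-20],"hand":85},{"delta_rot":[0,0,0],"translation":[5,0,-12],"hand":85},{"delta_rot":[0,0,0],"translation":[0,0,0],"hand":85}]'
python3 -c "
from fit import *
tip();goal((177,-3,3))"
```

```text
time_s: 7.25
tool_pos: [543.1, -63.0, 266.9]
orientation: [0.988, 0.022, 0.156, -0.001]
force: [0.0, 0.1, 0.2]
finger_gap: 0.998
t 7.25 tcp [543.05 -62.99 266.94] F [0.05 0.08 0.21] gap 84.81210952813288
tip ramp [175.2   -3.82  19.15] rotneeded world [ 0.01 -0.    0.01] q [-0.18 -0.17  1.96  0.07  1.05  1.32]
to (177, -3, 3) shift [  6.53  -0.29 -14.86]
```

```bash
python3 -m inch '[{"delta_rot":[0,0,0],"translation":[3,0,-7],"hand":85},{"delta_rot":[0,0,0],"translation":[3,0,-6],"hand":85},{"delta_rot":[0,0,0],"translation":[0,0,0],"hand":85}]'
python3 - <<'E'
from fit import *
tip();goal((177,-3,3))
c=r.capture("side");save(c,"s7.png",(250,140,380,240),6)
E
```

```text
time_s: 7.55
tool_pos: [549.4, -63.0, 253.3]
orientation: [0.988, 0.022, 0.156, -0.001]
force: [-0.1, 0.4, -0.6]
finger_gap: 0.996
t 7.55 tcp [549.41 -63.01 253.28] F [-0.13  0.45 -0.58] gap 84.66436508004362
tip ramp [177.02  -4.19   4.19] rotneeded world [ 0.01 -0.    0.01] q [-0.17 -0.14  1.96  0.07  1.02  1.33]
to (177, -3, 3) shift [ 0.17 -0.28 -1.19]
```

View pics/s7.png

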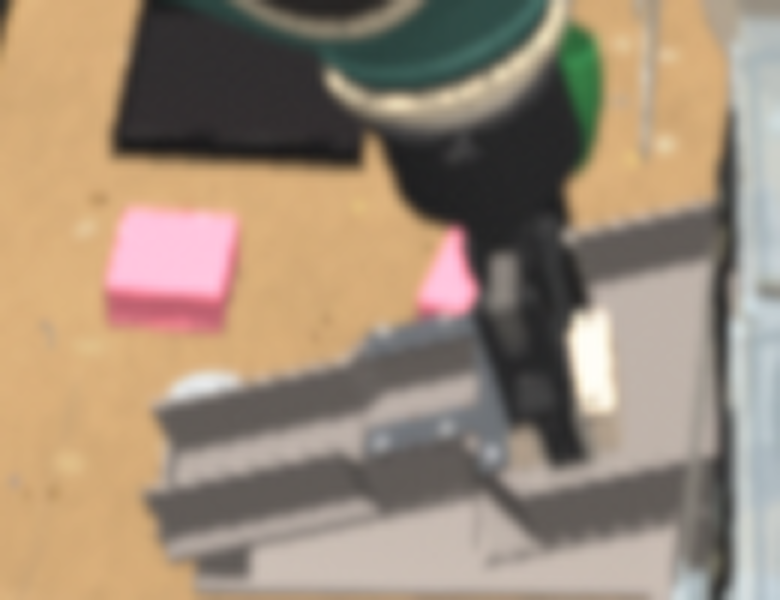

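The near finger stands beside the case at side crop (565,455), clear of the bar. Now I close with 60 N.

```bash
python3 -m inch '[{"delta_rot":[0,0,0],"translation":[0,0,0],"hand":40},{"delta_rot":[0,0,0],"translation":[0,0,0],"hand":40},{"delta_rot":[0,0,0],"translation":[0,0,0],"hand":40},{"delta_rot":[0,0,0],"translation":[0,0,0],"hand":40},{"delta_rot":[0,0,0],"translation":[0,0,0],"hand":40},{"delta_rot":[0,0,0],"translation":[0,0,0],"hand":40}]' 60
python3 -c "
from fit import *
tip()"
```

```text
time_s: 8.2
tool_pos: [549.2, -63.0, 255.1]
orientation: [0.987, 0.022, 0.157, -0.001]
force: [-0.1, 0.1, -2.7]
finger_gap: 0.66
t 8.2 tcp [549.22 -63.02 255.05] F [-0.13  0.11 -2.67] gap 56.06165374293778
tip ramp [177.69  -4.24   5.94] rotneeded world [0.01 0.   0.01] q [-0.17 -0.15  1.96  0.07  1.02  1.33]
```

```bash
python3 -m inch '[{"delta_rot":[0,0,0],"translation":[5,0.3,2.4],"hand":40},{"delta_rot":[0,0,0],"translation":[8,0.5,3],"hand":40},{"delta_rot":[0,0,0],"translation":[8,0.5,2.8],"hand":40},{"delta_rot":[0,0,0],"translation":[5,0.3,1.8],"hand":40},{"delta_rot":[0,0,0],"translation":[0,0,0],"hand":40}]'
python3 - <<'E'
from fit import *
tip()
c=r.capture("side");save(c,"s8.png",(250,140,400,240),5)
E
```

```text
time_s: 8.7
tool_pos: [578.0, -61.3, 266.0]
orientation: [0.987, 0.022, 0.157, -0.001]
force: [-0.2, 0.4, -2.5]
finger_gap: 0.661
t 8.7 tcp [577.96 -61.29 265.95] F [-0.25  0.41 -2.54] gap 56.19474405219339
tip ramp [208.47  -4.16   7.41] rotneeded world [0.01 0.   0.01] q [-0.16 -0.09  1.89  0.07  1.04  1.34]
```

View pics/s8.png

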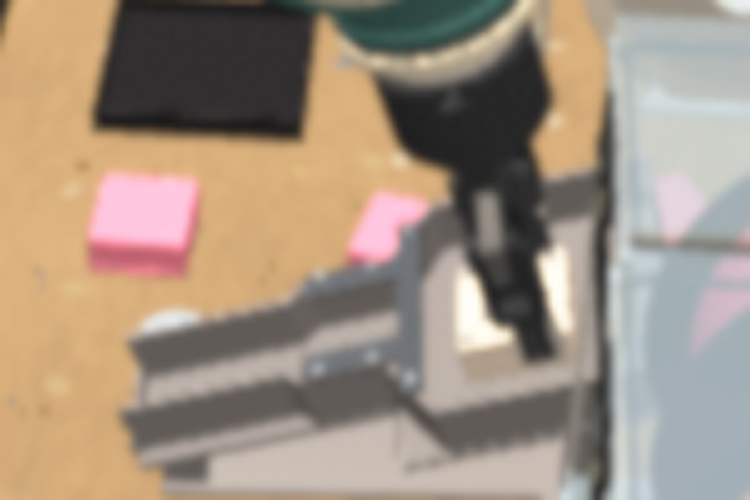

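The case's lower edge is clear of the bar (case at crop x≥457, bar at x≤420). Now I lift along the ramp normal.

```bash
python3 -m inch '[{"delta_rot":[0,0,0],"translation":[-3,0,10],"hand":40},{"delta_rot":[0,0,0],"translation":[-6,0,20],"hand":40},{"delta_rot":[0,0,0],"translation":[-8,0,25],"hand":40},{"delta_rot":[0,0,0],"translation":[-8,0,25],"hand":40},{"delta_rot":[0,0,0],"translation":[-5,0,15],"hand":40},{"delta_rot":[0,0,0],"translation":[0,0,0],"hand":40}]'
python3 - <<'E'
from fit import *
tip()
c=r.capture("side");save(c,"s9.png",(220,80,420,240),4)
c=r.capture("top");save(c,"t9.png",(150,120,420,290),2.9)
for q in ("tray_in",):
  t=r.tip_of(c,q)
  for x in t: p=np.array(x["point"])*[640,400]; print(p,x["conf"],atz(c,*p,3))
m=r.masks_of(c,"tray_in")[0]["mask"].astype(np.uint8)
cn=max(cv2.findContours(m,0,2)[0],key=cv2.contourArea);rc=cv2.minAreaRect(cn);print(rc)
for p in cv2.boxPoints(rc): print(p,atz(c,*p,16))
E
```

```text
time_s: 9.35
tool_pos: [544.2, -61.1, 366.1]
orientation: [0.988, 0.022, 0.156, -0.001]
force: [0.4, -0.6, -1.9]
finger_gap: 0.665
t 9.35 tcp [544.15 -61.12 366.11] F [ 0.35 -0.62 -1.87] gap 56.55209568620413
tip ramp [207.02  -2.03 113.09] rotneeded world [ 0.01 -0.    0.01] q [-0.17 -0.23  1.84  0.07  1.22  1.34]
[216.9  247.68] 0.76 [431.98 253.74   3.  ]
((213.1390380859375, 246.7458953857422), (52.66759490966797, 50.33585739135742), 2.12109637260437)
[185.89 270.92] [373.13 322.83  16.  ]
[187.75 220.62] [497.76 328.37  16.  ]
[240.39 222.57] [495.54 194.58  16.  ]
[238.52 272.87] [371.42 191.93  16.  ]
```

View pics/s9.png

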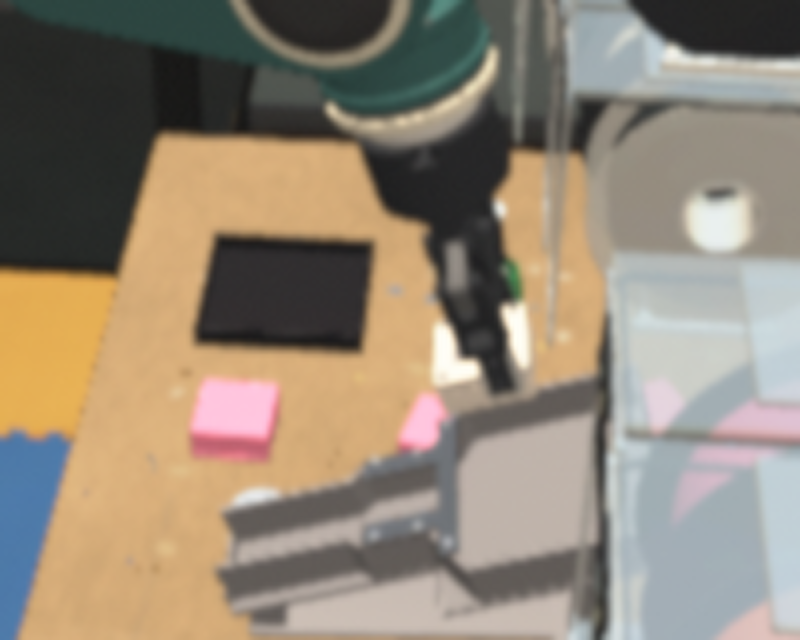

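View pics/t9.png

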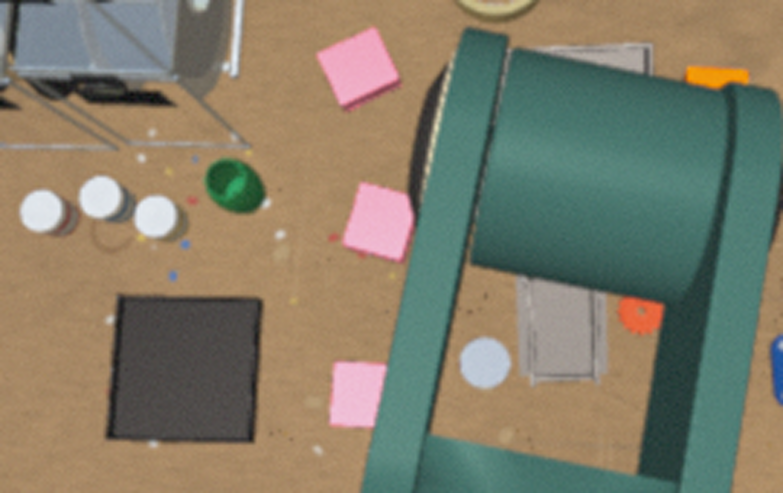

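The case is held and clear of the hopper. The tray is free; its corners in the full top picture are about (191,222), (240,223), (238,272) and (187,271), so its middle is about (433,259). I carry the case over while untilting.

```bash
python3 -m inch '[{"delta_rot":[0,0.03,0],"translation":[-8,20,0],"hand":40},{"delta_rot":[-0.002,0.04,0],"translation":[-11,36,0],"hand":40},{"delta_rot":[-0.002,0.04,0],"translation":[-13,42,0],"hand":40},{"delta_rot":[-0.002,0.04,0],"translation":[-13,42,0],"hand":40},{"delta_rot":[-0.002,0.04,0],"translation":[-13,42,0],"hand":40},{"delta_rot":[-0.002,0.04,0],"translation":[-13,42,0],"hand":40},{"delta_rot":[-0.002,0.03,0],"translation":[-10,36,0],"hand":40},{"delta_rot":[-0.002,0.02,0],"translation":[-5,18,0],"hand":40}]'
cat >> fit.py <<'E'
def dn():
    s=r.get_state(); Rt=R.from_quat(s["orientation"]).as_matrix()
    Rg=R.from_euler("z",0.05).as_matrix()@np.diag([1,-1,-1.])
    print("t",s["time_s"],"tcp",s["tool_pos"],"F",s["force"],"gap",s["finger_gap"]*85,"rot",np.round(R.from_matrix(Rg@Rt.T).as_rotvec(),3),"shift",np.array([443,259,182])-s["tool_pos"],s["qpos"])
E
python3 -c "
from fit import *
dn()"
```

```text
time_s: 10.35
tool_pos: [454.8, 224.3, 351.5]
orientation: [1.0, 0.019, 0.002, 0.005]
force: [0.9, -1.3, -1.7]
finger_gap: 0.667
t 10.35 tcp [454.79 224.29 351.5 ] F [ 0.85 -1.29 -1.68] gap 56.65375941591406 rot [0.01 0.   0.01] shift [ -11.79   34.71 -169.5 ] [ 0.41 -0.24  1.87 -0.01  1.51  1.94]
```

```bash
python3 -m inch '[{"delta_rot":[0.006,0,0.006],"translation":[-6,16,-5],"hand":40},{"delta_rot":[0.004,0,0.004],"translation":[-4,10,-20],"hand":40},{"delta_rot":[0,0,0],"translation":[0,0,-30],"hand":40},{"delta_rot":[0,0,0],"translation":[0,0,-30],"hand":40},{"delta_rot":[0,0,0],"translation":[0,0,-15],"hand":40},{"delta_rot":[0,0,0],"translation":[0,0,0],"hand":40}]'
python3 - <<'E'
from fit import *
dn()
c=r.capture("side");save(c,"s10.png",(220,80,420,240),4)
c=r.capture("top");save(c,"t10.png",(150,180,310,300),5)
E
```

```text
time_s: 10.95
tool_pos: [442.3, 255.1, 241.1]
orientation: [1.0, 0.028, -0.002, 0.002]
force: [-0.1, 0.7, -1.2]
finger_gap: 0.659
t 10.95 tcp [442.35 255.06 241.08] F [-0.11  0.74 -1.17] gap 55.99332203299195 rot [ 0.   -0.01 -0.01] shift [  0.65   3.94 -59.08] [ 0.47 -0.15  1.98 -0.    1.32  1.99]
```

View pics/s10.png

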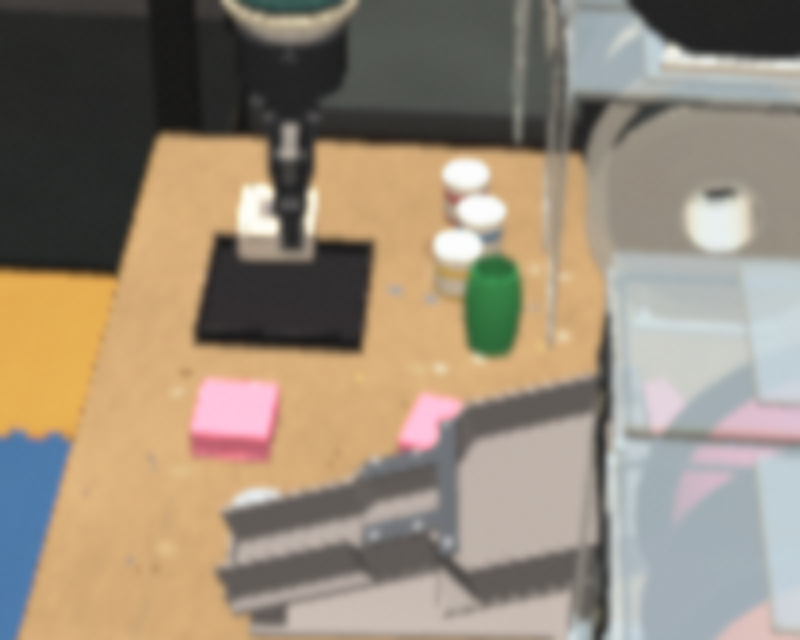

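View pics/t10.png

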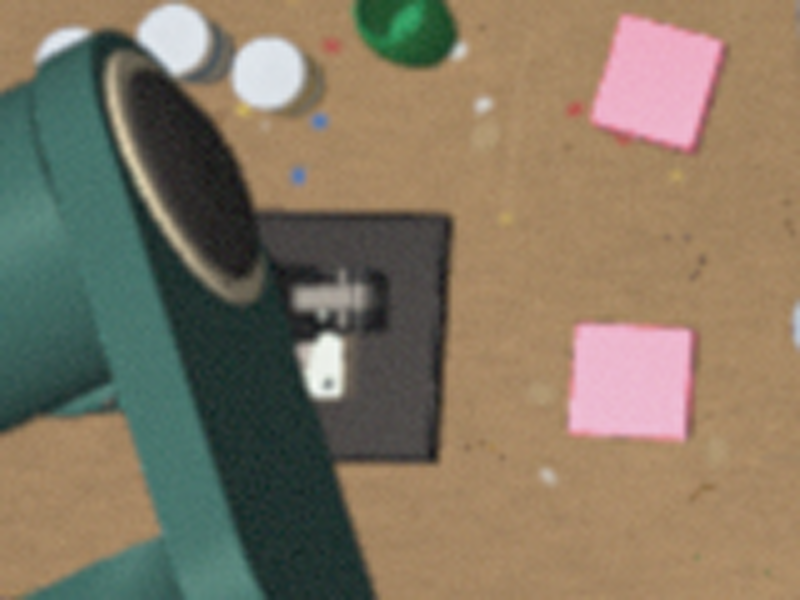

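The case hangs level above the tray, inside its outline. I lower it.

```bash
python3 -m inch '[{"delta_rot":[0,-0.004,0],"translation":[0.6,3.5,-8],"hand":40},{"delta_rot":[0,-0.004,0],"translation":[0,0,-20],"hand":40},{"delta_rot":[0,0,0],"translation":[0,0,-15],"hand":40},{"delta_rot":[0,0,0],"translation":[0,0,-6],"hand":40},{"delta_rot":[0,0,0],"translation":[0,0,0],"hand":40},{"delta_rot":[0,0,0],"translation":[0,0,0],"hand":40}]'
python3 -c "
from fit import *
dn()"
```

```text
time_s: 11.65
tool_pos: [444.9, 259.9, 196.1]
orientation: [1.0, 0.027, 0.006, -0.0]
force: [0.4, 0.3, -1.4]
finger_gap: 0.664
t 11.65 tcp [444.88 259.87 196.15] F [ 0.39  0.25 -1.36] gap 56.434950790966504 rot [-0.    0.01 -0.01] shift [ -1.88  -0.87 -14.15] [ 0.48 -0.1   2.01 -0.01  1.22  2.  ]
```

```bash
python3 -m inch '[{"delta_rot":[0,0.01,0],"translation":[-1,0,-6],"hand":40},{"delta_rot":[0,0,0],"translation":[0,0,-4],"hand":40},{"delta_rot":[0,0,0],"translation":[0,0,0],"hand":40},{"delta_rot":[0,0,0],"translation":[0,0,0],"hand":40}]'
python3 -c "
from fit import *
dn()"
```

```text
time_s: 12.05
tool_pos: [444.2, 260.0, 186.9]
orientation: [1.0, 0.027, 0.002, -0.001]
force: [-0.1, -0.3, -1.5]
finger_gap: 0.662
t 12.05 tcp [444.22 260.04 186.87] F [-0.13 -0.33 -1.47] gap 56.22902211741681 rot [-0.    0.   -0.01] shift [-1.22 -1.04 -4.87] [ 0.48 -0.09  2.01  0.    1.21  2.  ]
```

```bash
python3 -m inch '[{"delta_rot":[0,0,0],"translation":[0,0,-2],"hand":40},{"delta_rot":[0,0,0],"translation":[0,0,-1.5],"hand":40},{"delta_rot":[0,0,0],"translation":[0,0,0],"hand":40}]'
python3 - <<'E'
from fit import *
dn()
c=r.capture("side");save(c,"s11.png",(250,100,350,190),7)
E
```

```text
time_s: 12.35
tool_pos: [444.3, 260.1, 183.4]
orientation: [1.0, 0.027, 0.002, -0.001]
force: [-0.8, -0.5, -1.9]
finger_gap: 0.664
t 12.35 tcp [444.32 260.08 183.43] F [-0.78 -0.5  -1.86] gap 56.44554900967792 rot [-0.    0.   -0.01] shift [-1.32 -1.08 -1.43] [ 0.48 -0.08  2.01  0.    1.2   2.  ]
```

View pics/s11.png

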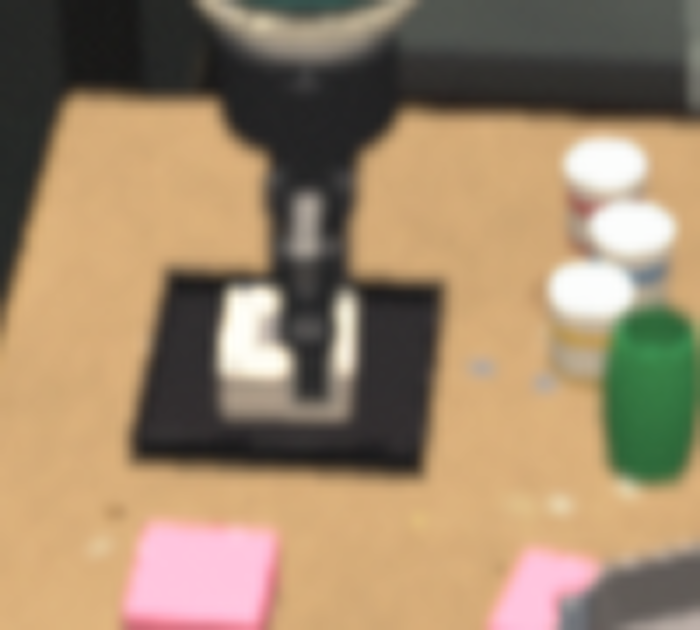

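The case is in the tray, square and centred. I lower it the last millimetres until it touches.

```bash
python3 -m inch '[{"delta_rot":[0,0,0],"translation":[0,0,-1],"hand":40},{"delta_rot":[0,0,0],"translation":[0,0,0],"hand":40}]'; python3 -m inch '[{"delta_rot":[0,0,0],"translation":[0,0,-1],"hand":40},{"delta_rot":[0,0,0],"translation":[0,0,0],"hand":40}]'; python3 -m inch '[{"delta_rot":[0,0,0],"translation":[0,0,-0.5],"hand":40},{"delta_rot":[0,0,0],"translation":[0,0,0],"hand":40}]'
```

```text
time_s: 12.6
tool_pos: [444.4, 260.1, 182.5]
orientation: [1.0, 0.027, 0.002, -0.001]
force: [0.4, 0.3, -2.3]
finger_gap: 0.66
time_s: 12.8
tool_pos: [444.5, 260.2, 182.0]
orientation: [1.0, 0.027, 0.002, -0.001]
force: [-1.0, -1.0, -2.1]
finger_gap: 0.66
time_s: 13.0
tool_pos: [444.6, 260.2, 182.0]
orientation: [1.0, 0.027, 0.002, -0.001]
force: [-1.3, 0.1, -0.9]
finger_gap: 0.664
```

```bash
python3 -m inch '[{"delta_rot":[0,0,0],"translation":[0,0,0],"hand":68},{"delta_rot":[0,0,0],"translation":[0,0,0],"hand":68},{"delta_rot":[0,0,0],"translation":[0,0,0],"hand":68},{"delta_rot":[0,0,0],"translation":[0,0,0],"hand":68}]'
python3 -m inch '[{"delta_rot":[0,0,0],"translation":[0,0,6],"hand":68},{"delta_rot":[0,0,0],"translation":[0,0,15],"hand":68},{"delta_rot":[0,0,0],"translation":[0,0,25],"hand":68},{"delta_rot":[0,0,0],"translation":[0,0,40],"hand":68},{"delta_rot":[0,0,0],"translation":[0,0,40],"hand":68},{"delta_rot":[0,0,0],"translation":[0,-30,20],"hand":68},{"delta_rot":[0,0,0],"translation":[0,-45,0],"hand":68},{"delta_rot":[0,0,0],"translation":[0,-45,0],"hand":68}]'
python3 -m inch '[{"delta_rot":[0,0,0],"translation":[0,-45,0],"hand":68},{"delta_rot":[0,0,0],"translation":[0,-45,0],"hand":68},{"delta_rot":[0,0,0],"translation":[0,-30,0],"hand":68},{"delta_rot":[0,0,0],"translation":[0,-10,0],"hand":68},{"delta_rot":[0,0,0],"translation":[0,0,0],"hand":68},{"delta_rot":[0,0,0],"translation":[0,0,0],"hand":68}]'
python3 - <<'E'
from fit import *
c=r.capture("side");save(c,"s12.png",(250,100,350,190),7);save(c,"s12f.png")
b=r.capture("top");save(b,"t12.png");save(b,"t12c.png",(170,200,260,290),6)
for q in("case_center","tray_in"):
  for k in (c,b): print(q,[(np.array(x["point"])*[640,400],x["conf"],atz(k,*(np.array(x["point"])*[640,400]),15.5 if q[0]=='c' else 3)) for x in r.tip_of(k,q)[:4]])
E
```

```text
time_s: 13.4
tool_pos: [444.7, 260.3, 182.0]
orientation: [1.0, 0.027, 0.003, -0.001]
force: [0.5, -0.4, 0.2]
finger_gap: 0.794
time_s: 14.2
tool_pos: [442.3, 139.9, 342.2]
orientation: [1.0, 0.031, 0.005, -0.002]
force: [0.5, -0.3, -0.4]
finger_gap: 0.793
time_s: 14.8
tool_pos: [439.4, 1.9, 351.0]
orientation: [1.0, 0.028, 0.01, -0.002]
force: [0.5, 0.2, 0.8]
finger_gap: 0.789
case_center [(array([275.9 , 183.08]), 0.72, array([405.87, 104.11,  15.5 ])), (array([273.47, 221.6 ]), 0.7, array([418.76, -49.68,  15.5 ])), (array([292.67, 148.92]), 0.63, array([436.43, 269.12,  15.5 ])), (array([334.91, 187.92]), 0.54, array([570.93,  96.28,  15.5 ]))]
case_center [(array([279.3, 199.4]), 0.78, array([556.47,  99.  ,  15.5 ])), (array([395.58, 154.6 ]), 0.74, array([ 678.71, -195.81,   15.5 ])), (array([274.82, 143.  ]), 0.68, array([704.81, 116.85,  15.5 ])), (array([343.1 , 202.32]), 0.68, array([552.06, -62.78,  15.5 ]))]
tray_in [(array([289.92, 151.08]), 0.76, array([427.22, 274.46,   3.  ]))]
tray_in [(array([211.97, 248.08]), 0.92, array([430.71, 266.2 ,   3.  ])), (array([371.2 , 226.52]), 0.16, array([ 493.46, -134.94,    3.  ]))]
```

View pics/s12.png

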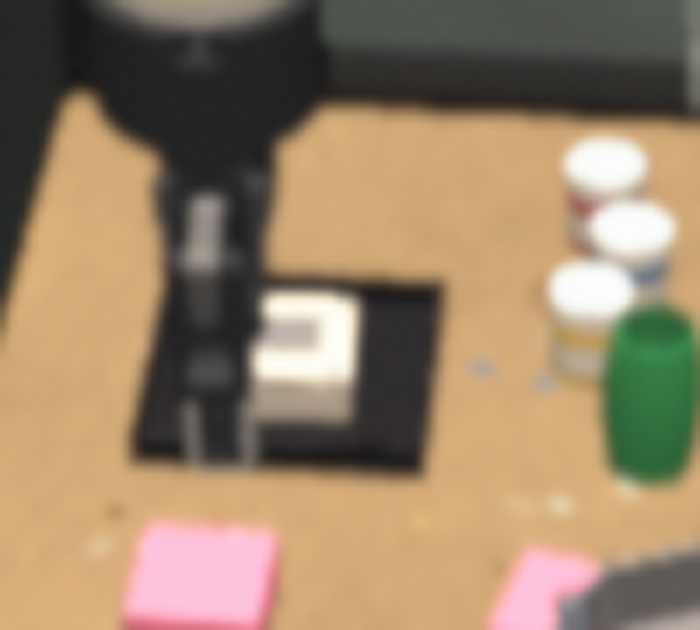

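View pics/t12c.png

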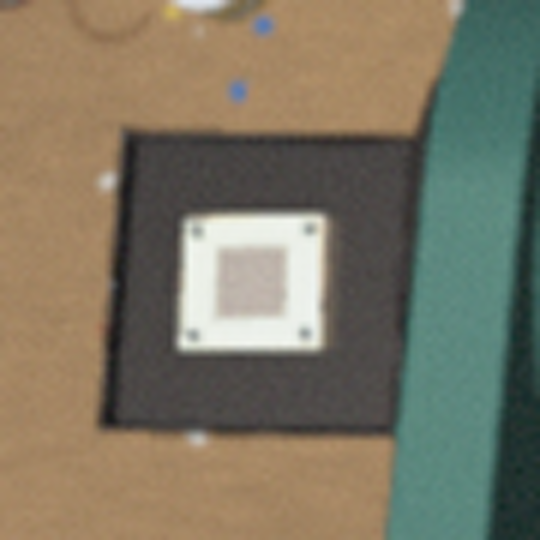

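View pics/t12.png

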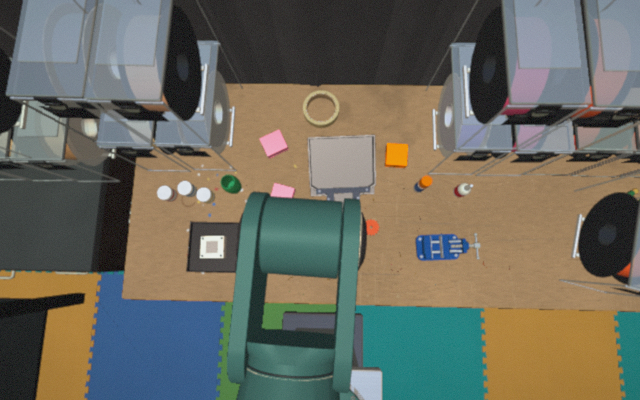

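View pics/s12f.png

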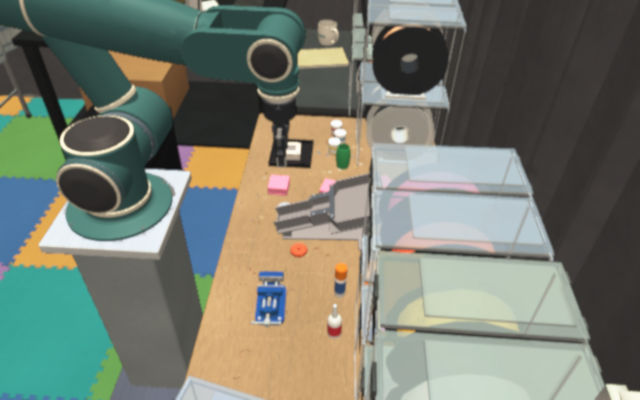

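The case lies flat in the tray, lid and four screws up, near the middle (top crop (252,283); tray about (262,280)). The gear, glue stick and bottle stand where they were, the tin still shows beside the chute in the side view, and the hand is well clear. I hand in.

```bash
python3 -c "
from station import r
print(r.finish_job())"
```

```text
the job is handed in; nothing more can be done
None
```

I pushed the white case up the chute with closed fingertips until about 40 mm of it stuck out past the guard bar. I then gripped it in the hopper, drew it about 30 mm further up, lifted it out and set it down in the black tray. The job was handed in at about 15 s of the 53 s allowed.

**What the last checks showed:**
- **Case:** it lies flat in the tray with the lid and its screws up, about 2 mm from the tray's middle by eye in the top picture.
- **Robot:** the hand is open, well clear of everything, and the wrist force reads about zero.
- **Bystanders:** the gear, glue stick and glue bottle show no movement. The tin was hidden under the arm in the last top view and only partly visible in the side view, where it looked unmoved.

**What was uncertain or disagreed:**
- **Case detection:** the network's `case_center` reports were unreliable at the end. Its top-view hits were the pink and orange blocks and the guard; only the third side-view hit, at (436, 269), was the real case. I relied on the pictures instead.
- **Tray position:** the separate estimates of the tray's middle differed by up to about 20 mm in y. This is well inside the 50 mm tolerance.
- **Height on the tray floor:** I had no direct measurement. I judged contact from the tool no longer going down and from the pictures.

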